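# Clear the test box and hold its lid half open

## Robot

A 6-joint arm with a two-finger parallel gripper is mounted at the origin on the work surface. World frame = base frame: x ahead of the robot, y to its left, z up, the work surface at z = 0. Lengths are in mm, angles in degrees, forces in N, time in s.
With the tool pointing down it reaches from about 350 to 850 mm from the base axis. Payload 8.1 kg.
Tool frame: the origin (TCP) lies between the finger pads; the fingertips stand 11 mm ahead of it and the grasp point (between the pads) lies 8 mm behind it; z points along the fingers, y is the line along which they close (so a half turn about z gives the same grasp; the last joint's range is limited). The gripper opens to 85 mm and grips with 20 to 120 N. Pads are 22 mm wide; open, the fingers measure 114 mm over their backs; the gripper's body (76 mm by 85 mm) begins 54 mm behind the grasp point. The pads swing forward as they close: fully open they stand 13 mm farther back than shut.
Start: joints at [-81.899, 7.471, 85.268, -0, 87.261, -4.893], TCP at [134.937, -584.634, 242.292] pointing down, gripper open.
Joint ranges: [-169.43, 169.43], [-51.17, 129.36], [1.28, 143.12], [-76.62, 256.62], [0, 156.53], [-152.29, 152.29]. Speed limits (degrees/s): [136.94, 136.94, 159.86, 180, 180, 180].

## Interface

Orientations are given as [roll, pitch, yaw] about the fixed x, y, z axes, in that order (R = Rz(yaw) Ry(pitch) Rx(roll)).
In Python, from bench import r, snapshot, get_calibration gives the robot as it stands.
- The arm moves only by the tool step_arm, never from a script. Its argument "rows" is a list of rows, each a list of 2 entries, a list of its own where there are three numbers: the shift along the tool's x, y, z in mm, then the turn about the tool's z in degrees. In form: [[[tx, ty, tz], yaw], ...]. A call has 1 to 12 rows; each row is the pose to reach, as a shift and turn from the pose commanded when the call began, along the tool's axes at that moment; what a row does not reach only later rows make up. A row lasts 1/10 s, in which the tool goes at most 50 mm and 8.59 degrees, less where a joint would pass 70% of its speed; a pose out of reach is approached as far as the arm can. A call with a gripper value outside its range is refused whole. "fingers" is the opening, from 0 (shut) to 1 (fully open), set as the call begins (left out, the last holds). The fingers move at their own pace and stop on an object; "squeeze" is the grip in N (left out, the last holds). Time passes only in rows, so rows that repeat a pose let the fingers close. It gives the time, the measured TCP pose, the force, the opening and the grip force at its end, in the units of the state.
- r.sense(): the state, without advancing time (a new reading comes with each control period).
- snapshot(name): name is "scene" or "top" or "wrist"; returns the picture (384x512x3 uint8, blue, green, red); there is no depth.
- get_calibration(name): a dict with "fovy" (degrees; the focal length in pixels is half the picture's height over the tangent of half this angle, whatever the lens; pixels are square), "cx", "cy" (the principal point, pixels), "eye" and "orientation" of the camera in the world. Camera axes: x right, y up, looking along -z (the intrinsics and any distortion apply to the point x, -y, -z); pixel columns grow to the right and rows downward; lengths in mm; the calibration is good to about 2 mm. A picture is of the moment at which its call begins: read the wrist's pose just before it. get_calibration takes no time and is no camera call; for the wrist camera it gives the pose at the moment of the call.
- r.hand_in(): hands the job in; it is judged then, once.
The state is a dict: "time": time; "joint_pos": joint angles; "qd": joint speeds; "joint_efforts": joint torques, N m; "tool_pos": TCP position; "tcp_rot": TCP orientation; "ft_force": force on the tool from outside, world axes, zero at the start; "wrist_torque": the same for the moment, N m; "finger_gap": finger opening in mm; "grip_force": force on a finger pad.
Only numpy, scipy, OpenCV 4.12 (cv2) and the standard library are available. Lean on these libraries where they do the work, as an engineer would, in place of code of your own. Each camera call takes 0.05 s, during which the arm holds its last target. There are 200 camera calls.

## Task

Take the brass waveguide section off the lid of the shielded test box and lay it down flat in the grey parts tray without dropping it. Then raise the lid by its front pull bar to 45 degrees and finish while still holding it there, so that I can look at the board inside: the lid falls shut if you let go. Leave everything else where it is.

Things in the scene. Friction and masses are not known exactly. Their poses are not given: they have to be found in the camera images.
- testbox: shielded test box, a grey painted metal case fixed to the bench, 200 (its x) x 220 (its y) x 100 mm high, walls 5 mm; origin at the centre of its underside, z up, its x axis points from its front (pull-bar side, towards the robot) to its hinge side
- lid (a joint): angle of the test box's lid in rad: 0 shut, grows as the lid opens upwards about the box's far top edge, stop at 1.25; 45 degrees is 0.785. No friction or stay: its own weight (mass about 450 g, some 1.5 to 3 N at the pull bar) shuts it from every angle
- lid_handle (a point): middle of the lid's pull bar, a round dark steel bar of 12 mm diameter, 100 mm long along the box's y axis, held 42 mm out in front of the lid's front edge by a 12 mm round arm at either end, so that the gap between bar and box front is 36 mm; shut, it lies 103 mm above the bench. It moves with the lid on an arc of 242 mm radius about the hinge line and lies 3 mm above the plane of the lid's underside; a round bar can turn between gripper pads
- lid_hinge (a point): middle of the lid's hinge line, at the far top edge of the test box, 100 mm above the bench, line along the box's y axis. The lid is a 6 mm aluminium plate, 200 x 220 mm
- waveguide: waveguide section lying on the lid: a brass tube 120 mm long along its x axis, 30 mm wide (y) and 20 mm high (z), with a square flange 50 x 50 x 6 mm at each end, mass about 250 g; origin at the centre of the underside (the plane of the flanges' lower edges), z up; the tube's underside is 15 mm and its top 35 mm above the origin; starts 106 mm above the bench
- waveguide_mid (a point): centre of the waveguide section, 25 mm above its origin
- tray: open grey plastic parts tray fixed to the bench, 240 (its x) x 180 (its y) x 35 mm high, walls and floor 4 mm; origin at the centre of its underside, z up. The attenuator stands in it, in its +x +y corner
- attenuator: small aluminium cylinder, 24 mm diameter, 38 mm high, standing in the corner of the tray; origin at the centre of its underside; stays there
- phone: bystander: black phone lying flat, 150 (x) x 72 x 9 mm; origin at the centre of its underside
- meter: bystander: black hand-held meter lying flat, 150 (x) x 80 x 41 mm; origin at the centre of its underside
- horn: bystander: brass horn antenna on a round stand of 120 mm diameter, 180 mm high; origin at the centre of its underside
- mug: bystander: white mug, 80 mm diameter, 90 mm high, handle towards its y; origin at the centre of its underside
- screwdriver: bystander: screwdriver lying on the bench, 180 mm long along its x axis; origin under its middle
- termination: bystander: short brass waveguide termination with one flange, about 58 x 42 x 42 mm, on the bench; origin at the centre of its underside
There are look-alikes about, which are no part of the job. Leave any black or purple look-alike of the waveguide alone.

How it is judged:
By the outcome, as a careful person would: the job done as asked, in the order asked, and still so for the second after the job is handed in, while the arm keeps its last pose, push and grip.
It also fails if it takes over 53 s, if anything falls off the work surface, if the arm or the gripper's body presses on something with over 40 N, if the wrist force passes 120 N, or if a joint passes its speed limit or range.

## Working session

There is one attempt and no reset: what is moved stays moved. The work goes in short steps, Python scripts to look and compute and a tool call to move; the robot and the scene stay as the last step left them, time stands still between calls to the robot, and variables do not carry over. Pictures are saved under pics/ and viewed, at most 10 in all, crops included, and the job is handed in when it is done.

Besides the shell and the picture viewer there is one more tool, called after "Emit:" as a command line: name --argument value ..., lists and objects as JSON in quotes. step_arm: Moves the arm, as the interface text tells. Its arguments: {"type":"object","properties":{"rows":{"type":"array"},"fingers":{"type":"number"},"squeeze":{"type":"number"}},"required":["rows"]}

```bash
mkdir -p pics; ls
python3 - <<'E'
from bench import r, snapshot, get_calibration
import cv2, numpy as np
for n in ("scene","top"):
    im=snapshot(n); cv2.imwrite(f"pics/{n}0.png",im); print(n,get_calibration(n))
s=r.sense(); print(s)
a=cv2.imread("pics/top0.png");cv2.imwrite("pics/top0b.png",cv2.resize(a,(800,600),interpolation=cv2.INTER_CUBIC))
a=cv2.imread("pics/scene0.png");cv2.imwrite("pics/scene0b.png",cv2.resize(a,(800,600),interpolation=cv2.INTER_CUBIC))
E
```

```text
pics
scene {'fovy': 44.505204084030574, 'cx': 256.80504943575784, 'cy': 183.4901109348762, 'eye': array([1446.75205107, -785.76476917,  879.48229105]), 'orientation': array([56.80803149,  1.26709708, 47.70662907])}
top {'fovy': 50.17271164629649, 'cx': 254.76335882481726, 'cy': 192.14937282436586, 'eye': array([3.86578813e+02, 5.81003492e-01, 1.31170232e+03]), 'orientation': array([  8.76975139,  -0.16833101, -91.62307776])}
{'time': 0.1, 'joint_pos': array([-8.18979559e+01,  7.51219219e+00,  8.53248687e+01, -2.05278194e-03,
        8.72612308e+01, -4.89449325e+00]), 'qd': array([-0.05899314, -0.02941561, -0.14560899, -0.07221019, -0.00560523,
        0.07469427]), 'joint_efforts': array([ 1.73126977e-03, -5.70952034e+01, -5.01940191e+01, -2.58775872e-04,
        8.18270375e-03,  1.34859138e-05]), 'tool_pos': array([ 134.86076816, -584.14466257,  241.31707283]), 'tcp_rot': array([-1.79901892e+02, -6.34356752e-03,  1.29966317e+01]), 'ft_force': array([ 0.24095952, -0.11765639, -0.28550084]), 'wrist_torque': array([-0.05024034,  0.02064228,  0.01401853]), 'grip_force': 0.0, 'finger_gap': 85.37406793141939}
```

View pics/top0b.png

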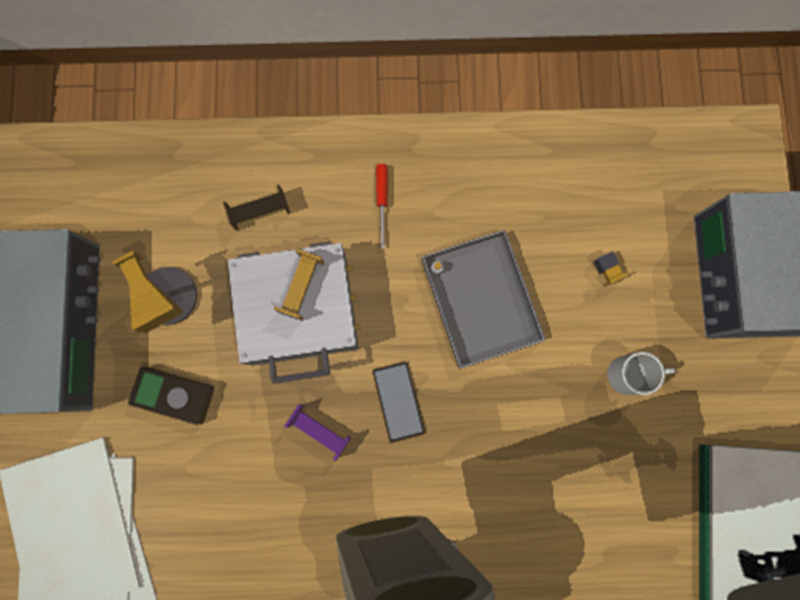

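View pics/scene0b.png

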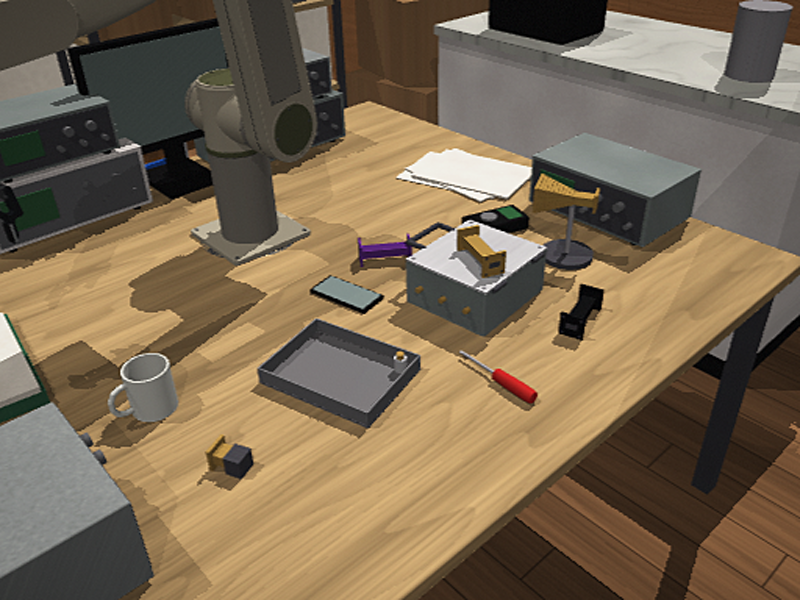

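The first two pictures (800x600) show these brass or waveguide-like things in the top view:
- Brass section on the lid at (300,285).
- Black look-alike at (258,207).
- Purple look-alike at (318,432).
- Brass termination at (610,265).
- Brass horn at (145,290).

The target is the one lying on the grey box's lid: brass, with two flanges. The tray is at (485,300), with the attenuator in its corner at (437,266). The pull bar is at (300,375).

```bash
cat > h.py <<'E'
import numpy as np, cv2
from scipy.spatial.transform import Rotation as Ro
def cam(c):
    return np.array(c["eye"]), Ro.from_euler("xyz",c["orientation"],degrees=True).as_matrix(), 192/np.tan(np.radians(c["fovy"]/2)), c["cx"], c["cy"]
def cast(c,p,z):
    e,R,f,cx,cy=cam(c); p=np.atleast_2d(np.asarray(p,float))
    d=np.c_[(p[:,0]-cx)/f,-(p[:,1]-cy)/f,-np.ones(len(p))]@R.T
    return e+d*((z-e[2])/d[:,2])[:,None]
def proj(c,P):
    e,R,f,cx,cy=cam(c); q=(np.atleast_2d(P)-e)@R
    return np.c_[cx+f*q[:,0]/-q[:,2],cy-f*q[:,1]/-q[:,2]]
E
python3 - <<'E'
from h import *; from bench import get_calibration
c=get_calibration("top"); im=cv2.imread("pics/top0.png"); hsv=cv2.cvtColor(im,cv2.COLOR_BGR2HSV)
def show(name,m,z,box):
    x0,y0,x1,y1=[int(v*.64) for v in box]; k=np.zeros_like(m);k[y0:y1,x0:x1]=m[y0:y1,x0:x1]
    cs,_=cv2.findContours(k,cv2.RETR_EXTERNAL,cv2.CHAIN_APPROX_NONE); q=max(cs,key=cv2.contourArea)
    b=cv2.boxPoints(cv2.minAreaRect(q)); P=cast(c,b,z); print(name,cv2.contourArea(q),(b/.64).round().tolist(),"\n",P.round(0)[:,:2].tolist(),"mean",P.mean(0).round(1), "sides",np.linalg.norm(P[1]-P[0]).round(),np.linalg.norm(P[2]-P[1]).round(),"ang",np.degrees(np.arctan2(*(P[1]-P[0])[1::-1])).round(1),np.degrees(np.arctan2(*(P[2]-P[1])[1::-1])).round(1))
h,s,v=cv2.split(hsv)
print(hsv[int(285*.64),int(300*.64)],hsv[int(320*.64),int(250*.64)],hsv[int(300*.64),int(485*.64)],hsv[int(200*.64),int(450*.64)])
show("wg",((s>110)&(h>12)&(h<32)).astype(np.uint8),141,(250,240,345,335))
show("lid",((s<45)&(v>110)).astype(np.uint8),106,(215,232,365,370))
show("tray",((s<60)).astype(np.uint8),35,(412,215,560,385))
show("bar",((s<75)&(v<110)).astype(np.uint8),103,(262,352,335,390))
show("phone",((s<75)).astype(np.uint8),9,(365,358,432,445))
cr=cv2.resize(im[140:290,130:360],None,fx=3.4,fy=3.4,interpolation=cv2.INTER_CUBIC); cv2.imwrite("pics/crop1.png",cr)
E
```

```text
[ 20 168 167] [173   6 180] [170   7 116] [ 18 129 172]
wg 684.0 [[250.0, 239.0], [342.0, 239.0], [342.0, 317.0], [250.0, 317.0]] 
 [[691.0, 266.0], [686.0, 94.0], [538.0, 96.0], [543.0, 265.0]] mean [614.5 180.2 141. ] sides 173.0 148.0 ang -91.6 179.1
lid 4205.0 [[224.0, 258.0], [341.0, 242.0], [356.0, 346.0], [239.0, 362.0]] 
 [[663.0, 323.0], [690.0, 98.0], [488.0, 73.0], [463.0, 293.0]] mean [576.1 196.8 106. ] sides 226.0 203.0 ang -83.2 -172.9
tray 4202.0 [[420.0, 256.0], [506.0, 227.0], [544.0, 339.0], [459.0, 369.0]] 
 [[672.0, -57.0], [729.0, -235.0], [496.0, -299.0], [443.0, -125.0]] mean [ 585.1 -178.8   35. ] sides 187.0 241.0 ang -72.4 -164.6
bar 557.0 [[260.0, 357.0], [333.0, 349.0], [335.0, 375.0], [263.0, 383.0]] 
 [[472.0, 254.0], [483.0, 118.0], [434.0, 113.0], [423.0, 248.0]] mean [452.9 183.3 103. ] sides 136.0 49.0 ang -85.5 -174.6
phone 960.0 [[373.0, 370.0], [406.0, 361.0], [424.0, 432.0], [390.0, 440.0]] 
 [[447.0, 47.0], [462.0, -21.0], [320.0, -52.0], [306.0, 15.0]] mean [383.5  -3.1   9. ] sides 70.0 145.0 ang -77.6 -167.6
```

View pics/crop1.png

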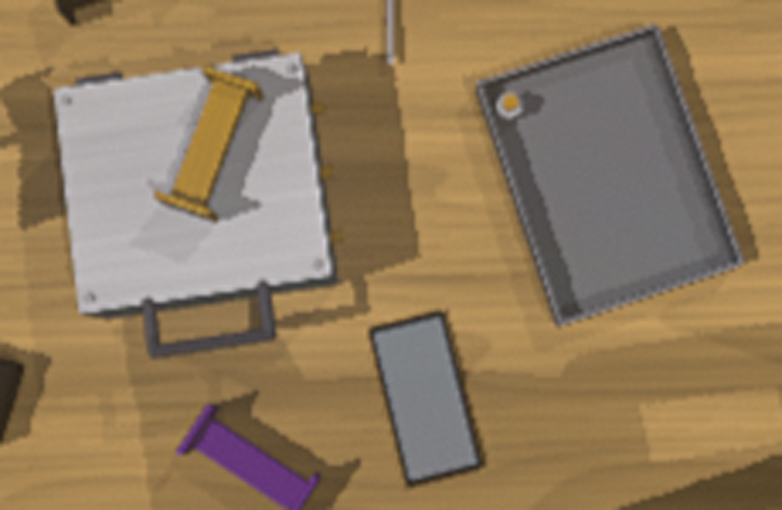

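The crop confirms it: the brass tube with two flanges lies on the lid at crop (210,142), with nothing else brass on the lid. The pull bar is at crop (210,345) and the purple look-alike at (250,455).

```bash
cat >> h.py <<'E'
def shift(s,P,yaw):
    "tool-frame shift from measured/assumed level tool pose to world P, and turn about tool z"
    y=np.radians(s["tcp_rot"][2]); d=np.array(P)-s["tool_pos"]
    tx=np.array([np.cos(y),np.sin(y),0]); ty=np.array([np.sin(y),-np.cos(y),0])
    return np.round([d@tx,d@ty,-d[2],-(yaw-s["tcp_rot"][2])],1)
E
python3 - <<'E'
from h import *; from bench import get_calibration, r
c=get_calibration("top"); k=lambda p:np.array(p)/3.4+[130,140]
def ang(a,b): return np.degrees(np.arctan2(b[1]-a[1],b[0]-a[0])).round(1)
F=cast(c,k([[187,204],[233,82]]),156); print("wg flange tops",F.round(0),ang(*F),F.mean(0)); print("tube mid",cast(c,k([210,142]),141))
L=cast(c,k([[55,90],[300,55],[335,275],[80,312]]),106); print("lid",L.round(0),L.mean(0),ang(L[3],L[0]),ang(L[2],L[1]),ang(L[2],L[3])-90)
B=cast(c,k([[154,351],[270,336]]),103); print("bar",B.round(0),B.mean(0),ang(B[1],B[0])-90)
T=cast(c,k([[480,83],[656,28],[741,264],[560,324]]),35); print("tray",T.round(0),T.mean(0),ang(T[3],T[0]),ang(T[2],T[1]))
s=r.sense(); M=F.mean(0); print(shift(s,[M[0],M[1],270],ang(*F)))
E
```

```text
wg flange tops [[548. 191. 156.]
 [651. 152. 156.]] -20.8 [599.2711387  171.33274053 156.        ]
tube mid [[602.54115516 173.68005322 141.        ]]
lid [[659. 315. 106.]
 [685.  99. 106.]
 [489.  71. 106.]
 [463. 291. 106.]] [574.24090103 194.22445193 106.        ] 6.9 8.0 6.700000000000003
bar [[428. 228. 103.]
 [438. 128. 103.]] [433.26460024 178.39944327 103.        ] 5.700000000000003
tray [[ 671.  -64.   35.]
 [ 720. -231.   35.]
 [ 495. -297.   35.]
 [ 445. -129.   35.]] [ 582.52834504 -180.15271894   35.        ] 16.1 16.4
[ 622.4 -631.7  -28.7   33.8]
```

Emit:
step_arm --rows '[[[622,-632,-40],34],[[622,-632,-40],34],[[622,-632,-40],34],[[622,-632,-40],34],[[622,-632,-40],34],[[622,-632,-40],34],[[622,-632,-40],34],[[622,-632,-40],34],[[622,-632,-40],34],[[622,-632,-40],34],[[622,-632,-40],34],[[622,-632,-40],34]]'

```text
time: 1.3
tool_pos: [448.0, -73.6, 269.2]
tcp_rot: [180.0, -0.0, -21.0]
ft_force: [0.9, -1.2, 0.2]
finger_gap: 85.2
grip_force: 0.0
```

Emit:
step_arm --rows '[[[54,-284,0],0],[[54,-284,0],0],[[54,-284,0],0],[[54,-284,0],0],[[54,-284,0],0],[[54,-284,0],0],[[54,-284,0],0],[[54,-284,0],0],[[54,-284,0],0],[[54,-284,0],0]]'

```text
time: 2.3
tool_pos: [599.4, 169.0, 269.6]
tcp_rot: [180.0, -0.0, -21.1]
ft_force: [0.5, -0.6, 0.2]
finger_gap: 85.5
grip_force: 0.0
```

Run:
```python
from h import *; from bench import get_calibration, r, snapshot
c=get_calibration("wrist"); im=snapshot("wrist"); cv2.imwrite("pics/w1.png",im); import pickle; pickle.dump(c,open("w1.pkl","wb"))
print(c); s=r.sense(); print(s["tool_pos"],s["tcp_rot"])
```

```text
{'fovy': 63.64593001620279, 'cx': 254.590251189009, 'cy': 185.86352567360518, 'eye': array([676.08752849, 139.45682427, 401.24827478]), 'orientation': array([-1.87863037e+01,  3.08997187e-02, -1.11063953e+02])}
[599.53396741 169.0030735  269.78834195] [-1.79987976e+02 -3.55528139e-02 -2.10865360e+01]
```

View pics/w1.png

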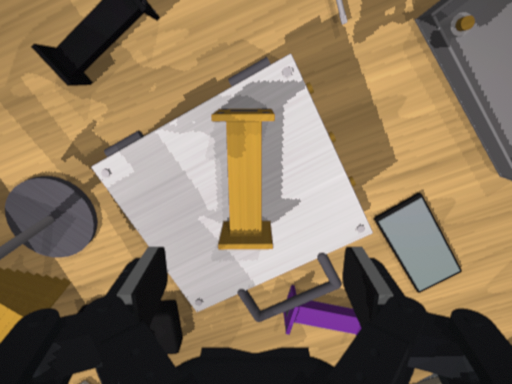

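The wrist view shows the brass section on the lid. The far flange is at (243,116), the near flange's top edge at (245,243), and the tube's centre line is at about column 246. The pull bar is at (290,295).

Run:
```python
from h import *; import pickle; from bench import r
c=pickle.load(open("w1.pkl","rb")); im=cv2.imread("pics/w1.png"); h,s,v=cv2.split(cv2.cvtColor(im,cv2.COLOR_BGR2HSV))
m=((s>150)&(h>12)&(h<30)).astype(np.uint8)
for row in (112,116,120,130,150,180,205,215,225,232,238,242,246,249):
    x=np.where(m[row,195:300])[0]+195; 
    if len(x): e=cast(c,[[x[0],row],[x[-1]+1,row]],156 if row<125 or row>234 else 141); print(row,x[0],x[-1]+1,e.mean(0).round(1)[:2],np.linalg.norm(e[1]-e[0]).round(1), v[row,246])
x=m[:,246]; rows=np.where(x[100:260])[0]+100; print(rows[0],rows[-1])
# bar ends/lid front corners visible
st=r.sense()
L=cast(c,[[94,167],[291,55],[371,232],[198,311]],106); print(L.round(0))
B=cast(c,[[258,313],[336,283]],106);print("bar",B.round(0),B.mean(0))
```

```text
112 216 273 [657.5 155.1] 44.1 81
116 212 274 [655.1 157.4] 48.2 202
120 213 273 [652.2 158.5] 46.8 193
130 227 261 [642.8 161.9] 28.5 189
150 228 261 [626.8 167.8] 28.2 200
180 229 261 [601.7 177.3] 28.3 203
205 230 261 [579.4 185.7] 28.1 204
215 230 261 [570.2 189.3] 28.5 204
225 224 270 [560.2 191.8] 42.7 204
232 222 271 [553.7 194.9] 45.9 130
238 221 271 [555.4 194.3] 44.4 87
242 220 272 [551.7 195.7] 46.4 87
246 219 272 [548.1 197.6] 47.5 199
112 247
[[658. 317. 106.]
 [685. 102. 106.]
 [490.  79. 106.]
 [462. 293. 106.]]
bar [[434. 229. 106.]
 [441. 132. 106.]] [437.76686817 180.05726455 106.        ]
```

Emit:
step_arm --rows '[[[-1,-8,0],0],[[-1,-8,0],0],[[-1,-8,50],0],[[-1,-8,95],0],[[-1,-8,125],0],[[-1,-8,140],0],[[-1,-8,145],0],[[-1,-8,145],0],[[-1,-8,145],0]]' --fingers 1

```text
time: 3.25
tool_pos: [603.2, 178.3, 126.8]
tcp_rot: [-179.9, -0.2, -21.0]
ft_force: [0.6, 0.2, 0.2]
finger_gap: 85.3
grip_force: 0.0
```

Emit:
step_arm --rows '[[[0,0,0],0],[[0,0,0],0],[[0,0,0],0],[[0,0,0],0],[[0,0,0],0],[[0,0,0],0],[[0,0,0],0],[[0,0,0],0],[[0,0,0],0],[[0,0,0],0]]' --fingers 0 --squeeze 50

```text
time: 4.25
tool_pos: [601.9, 178.0, 124.9]
tcp_rot: [-180.0, -0.0, -21.0]
ft_force: [-0.2, -1.1, 5.6]
finger_gap: 29.2
grip_force: 50.5
```

Emit:
step_arm --rows '[[[0,0,-8],0],[[0,0,-25],0],[[0,0,-50],0],[[0,0,-70],0],[[10,30,-75],-3],[[21,65,-75],-7],[[32,100,-75],-11],[[43,137,-75],-15],[[55,174,-75],-19],[[67,211,-75],-23],[[79,248,-75],-27],[[90,285,-75],-31]]'

```text
time: 5.45
tool_pos: [583.3, -121.9, 200.5]
tcp_rot: [180.0, -0.0, 10.2]
ft_force: [1.1, -0.2, -2.7]
finger_gap: 29.3
grip_force: 49.8
```

Emit:
step_arm --rows '[[[-8,35,0],-3],[[-14,62,0],-6],[[-18,80,0],-6],[[-18,80,0],-6],[[-18,80,30],-6],[[-18,80,65],-6],[[-18,80,95],-6],[[-18,80,95],-6]]'

```text
time: 6.25
tool_pos: [576.3, -199.5, 98.9]
tcp_rot: [-179.6, 0.4, 16.0]
ft_force: [-0.2, 0.0, -3.2]
finger_gap: 29.4
grip_force: 49.8
```

Run:
```python
from h import *; from bench import get_calibration, r, snapshot
im=snapshot("top"); cv2.imwrite("pics/t2.png",cv2.resize(im[130:270,220:400],None,fx=4,fy=4,interpolation=cv2.INTER_CUBIC))
s=r.sense(); print(s["tool_pos"],s["tcp_rot"],s["grip_force"],s["ft_force"])
```

```text
[ 577.92016378 -200.32314741  102.06588904] [-179.77054766    0.23789007   15.99334289] 49.83769655227661 [-0.61059124  0.01482734 -2.38968243]
```

View pics/t2.png

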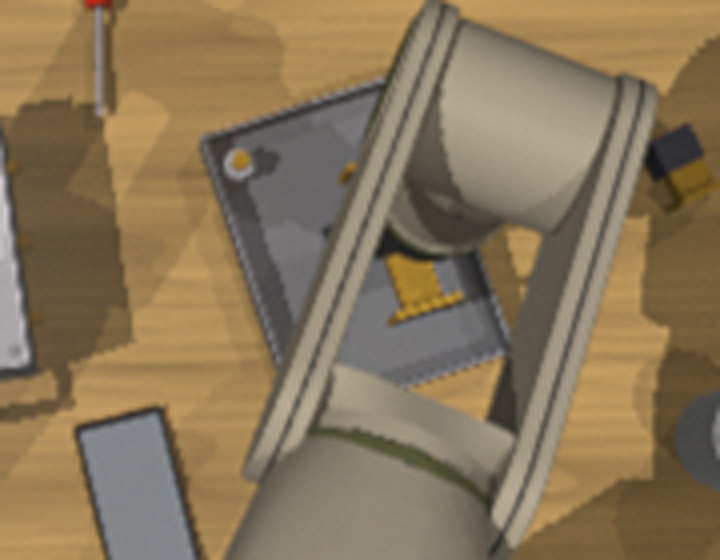

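The waveguide is over the tray, aligned with it. Its near flange is at (425,308), clear of the walls and well away from the attenuator at (238,163).

Emit:
step_arm --rows '[[[0,0,20],0],[[0,0,40],0],[[0,0,55],0],[[0,0,65],0],[[0,0,70],0],[[0,0,70],0],[[0,0,70],0],[[0,0,70],0]]'

```text
time: 7.1
tool_pos: [580.4, -202.6, 35.3]
tcp_rot: [179.9, -0.1, 16.0]
ft_force: [-0.1, -0.1, -3.4]
finger_gap: 29.5
grip_force: 50.0
```

Emit:
step_arm --rows '[[[0,0,4],0],[[0,0,7],0],[[0,0,9],0],[[0,0,10],0],[[0,0,11],0],[[0,0,11],0],[[0,0,11],0]]'

```text
time: 7.8
tool_pos: [579.7, -202.3, 23.3]
tcp_rot: [180.0, -0.0, 16.0]
ft_force: [-0.4, -0.2, -2.3]
finger_gap: 29.2
grip_force: 50.1
```

Emit:
step_arm --rows '[[[0,0,0.5],0],[[0,0,1],0],[[0,0,1],0]]'

```text
time: 8.1
tool_pos: [579.8, -202.4, 22.9]
tcp_rot: [180.0, -0.0, 16.0]
ft_force: [-3.2, 1.5, 4.3]
finger_gap: 29.2
grip_force: 50.8
```

Contact felt (the vertical force changed sign), so I release.

Emit:
step_arm --rows '[[[0,0,0],0],[[0,0,0],0],[[0,0,0],0],[[0,0,0],0],[[0,0,0],0],[[0,0,0],0],[[0,0,-15],0],[[0,0,-40],0],[[0,0,-80],0],[[0,0,-125],0],[[0,0,-170],0],[[0,0,-190],0]]' --fingers 0.6

```text
time: 9.3
tool_pos: [581.7, -203.1, 219.7]
tcp_rot: [179.7, -0.4, 16.0]
ft_force: [0.2, 0.2, 0.1]
finger_gap: 51.2
grip_force: 0.0
```

Run:
```python
from h import *; from bench import r
s=r.sense(); print(s["tool_pos"],s["tcp_rot"],s["finger_gap"]); print(shift(s,[440,181,225],97))
```

```text
[ 581.69071533 -203.14680735  219.65023907] [179.68481391  -0.37725169  15.9990295 ] 51.227637595542795
[ -30.3 -408.3   -5.3  -81. ]
```

Emit:
step_arm --rows '[[[-30,-408,-5],-81],[[-30,-408,-5],-81],[[-30,-408,-5],-81],[[-30,-408,-5],-81],[[-30,-408,-5],-81],[[-30,-408,-5],-81],[[-30,-408,-5],-81],[[-30,-408,-5],-81],[[-30,-408,-5],-81],[[-30,-408,-5],-81],[[-30,-408,-5],-81],[[-30,-408,-5],-81]]'

```text
time: 10.5
tool_pos: [438.5, 181.6, 218.1]
tcp_rot: [179.9, -0.0, 96.9]
ft_force: [-0.0, 0.3, -0.5]
finger_gap: 51.5
grip_force: 0.0
```

Emit:
step_arm --rows '[[[0,0,0],0],[[0,0,0],0],[[0,0,0],0]]'

```text
time: 10.8
tool_pos: [438.5, 181.3, 217.3]
tcp_rot: [-180.0, -0.0, 96.9]
ft_force: [-0.1, -0.4, -0.9]
finger_gap: 51.6
grip_force: 0.0
```

Run:
```python
from h import *; from bench import get_calibration, r, snapshot
c=get_calibration("wrist"); im=snapshot("wrist"); cv2.imwrite("pics/w2.png",im); import pickle; pickle.dump(c,open("w2.pkl","wb"))
s=r.sense(); print(s["tool_pos"],s["tcp_rot"]); print(proj(c,[[440,181,103]]))
t=snapshot("top"); cv2.imwrite("pics/t3.png",t)
cv2.imwrite("pics/both.png",np.hstack([im,cv2.resize(t[130:255,250:360],(338,384))])[:,:800])
```

```text
[438.49447628 181.32507793 217.24784405] [-1.79992726e+02 -1.80553886e-04  9.69273587e+01]
[[257.16524511 186.23730342]]
```

View pics/both.png

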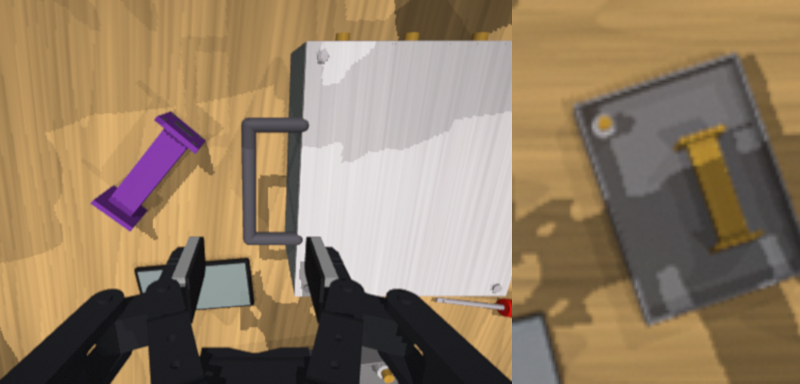

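The right-hand panel shows the waveguide flat in the tray, with the attenuator untouched. In the wrist view the pull bar runs down column 249–250, rows 120–243, and the box front is at columns 297–305. The purple look-alike is at (150,170), lower and clear.

Run:
```python
from h import *; import pickle; from bench import r
c=pickle.load(open("w2.pkl","rb")); im=cv2.imread("pics/w2.png"); h,s,v=cv2.split(cv2.cvtColor(im,cv2.COLOR_BGR2HSV))
pts=[]
for row in (140,160,180,200,220):
    x=np.where((s[row,225:275]<90))[0]+225; pts.append([x[0]/2+(x[-1]+1)/2,row]); print(row,x[0],x[-1]+1)
P=cast(c,pts,103); print(P.round(1)); 
y=cast(c,[[249,120],[249,243]],105).mean(0); print("mid",y.round(1))
d=P[0]-P[-1]; ang=np.degrees(np.arctan2(d[1],d[0])); print("bar angle",ang)
st=r.sense(); M=cast(c,[[249,181.5]],103)[0]; M[:2]=P[:,:2].mean(0)+(y-P.mean(0))[:2]@d[:2]*d[:2]/(d[:2]@d[:2]); print(M); print(shift(st,[M[0],M[1],95],96.9))
w=cast(c,[[301,80],[297,280],[305,42]],106); print(w.round(1))
R=242; th=np.radians(np.arange(0,46,3)); a0=np.arctan2(3,242)
print("arc back,up",[(int(t),round(R*(np.cos(a0)-np.cos(np.radians(t)+a0)),1),round(R*(np.sin(np.radians(t)+a0)-np.sin(a0)),1)) for t in np.arange(3,49,3)])
```

```text
140 242 256
160 242 256
180 242 256
200 243 256
220 243 256
[[428.7 219.  103. ]
 [430.6 202.7 103. ]
 [432.6 185.6 103. ]
 [435.  167.9 103. ]
 [437.2 149.3 103. ]]
mid [433.1 181.4 105. ]
bar angle 96.95207774245702
[433.24646241 181.39408222 103.        ]
[  0.6  -5.2 122.2   0. ]
[[461.9 268.7 106. ]
 [487.7  95.5 106. ]
 [460.4 294.5 106. ]]
arc back,up [(3, np.float64(0.5), np.float64(12.7)), (6, np.float64(1.6), np.float64(25.3)), (9, np.float64(3.4), np.float64(37.8)), (12, np.float64(5.9), np.float64(50.2)), (15, np.float64(9.0), np.float64(62.5)), (18, np.float64(12.8), np.float64(74.6)), (21, np.float64(17.1), np.float64(86.5)), (24, np.float64(22.1), np.float64(98.2)), (27, np.float64(27.7), np.float64(109.5)), (30, np.float64(33.9), np.float64(120.6)), (33, np.float64(40.7), np.float64(131.3)), (36, np.float64(48.0), np.float64(141.7)), (39, np.float64(55.8), np.float64(151.6)), (42, np.float64(64.2), np.float64(161.1)), (45, np.float64(73.0), np.float64(170.2)), (48, np.float64(82.3), np.float64(178.8))]
```

Emit:
step_arm --rows '[[[0,-5,0],0],[[0,-5,0],0],[[0,-5,30],0],[[0,-5,65],0],[[0,-5,85],0],[[0,-5,85],0]]' --fingers 0.38

```text
time: 11.5
tool_pos: [430.8, 180.3, 128.8]
tcp_rot: [-179.6, 0.1, 97.0]
ft_force: [-0.4, 0.8, -0.2]
finger_gap: 32.5
grip_force: 0.0
```

Emit:
step_arm --rows '[[[0,0,12],0],[[0,0,24],0],[[0,0,33],0],[[0,0,37],0],[[0,0,37],0],[[0,0,37],0]]'

```text
time: 12.1
tool_pos: [433.7, 181.1, 95.6]
tcp_rot: [180.0, -0.0, 97.0]
ft_force: [1.1, -0.2, -1.1]
finger_gap: 32.3
grip_force: 0.0
```

Emit:
step_arm --rows '[[[0,0,0],0],[[0,0,0],0],[[0,0,0],0],[[0,0,0],0],[[0,0,0],0],[[0,0,0],0],[[0,0,0],0],[[0,0,0],0]]' --fingers 0 --squeeze 60

```text
time: 12.9
tool_pos: [433.6, 181.1, 95.9]
tcp_rot: [180.0, -0.0, 97.0]
ft_force: [-3.0, -1.5, 5.9]
finger_gap: 10.1
grip_force: 58.5
```

Emit:
step_arm --rows '[[[0,0.1,-4],0],[[0,0.3,-8],0],[[0,0.5,-13],0],[[0,1,-19],0],[[0,1.6,-25],0],[[0,1.6,-25],0],[[0,1.6,-25],0]]'

```text
time: 13.6
tool_pos: [435.1, 181.3, 120.5]
tcp_rot: [180.0, -0.0, 97.0]
ft_force: [0.1, 1.2, -2.4]
finger_gap: 10.1
grip_force: 58.5
```

Emit:
step_arm --rows '[[[0,0.8,-6],0],[[0,1.8,-12.5],0],[[0,4.3,-24.9],0],[[0,7.4,-37.2],0],[[0,11.2,-49.3],0],[[0,15.5,-61.2],0],[[0,20.5,-72.9],0],[[0,26.1,-84.2],0],[[0,32.3,-95.3],0],[[0,32.3,-95.3],0],[[0,32.3,-95.3],0]]'

```text
time: 14.7
tool_pos: [465.8, 185.1, 216.7]
tcp_rot: [-179.8, 0.0, 97.0]
ft_force: [-12.2, -1.5, 3.5]
finger_gap: 9.5
grip_force: 58.9
```

Emit:
step_arm --rows '[[[0,0,0],0],[[0,0,0],0],[[0,0,0],0]]'

```text
time: 15.0
tool_pos: [465.5, 185.0, 216.2]
tcp_rot: [-179.8, 0.0, 97.0]
ft_force: [-12.3, -0.3, 2.7]
finger_gap: 10.0
grip_force: 58.9
```

Run:
```python
from h import *; from bench import get_calibration, r, snapshot
im=snapshot("scene"); cv2.imwrite("pics/s3.png",cv2.resize(im[110:240,200:400],None,fx=4,fy=4,interpolation=cv2.INTER_CUBIC))
s=r.sense(); print(s["tool_pos"],s["ft_force"],s["wrist_torque"],s["finger_gap"])
```

```text
[465.5483317  185.0162562  216.22657914] [-12.20803152  -0.7845883    3.36734278] [-0.19244251  2.1949012  -0.02521821] 9.889399901539873
```

View pics/s3.png

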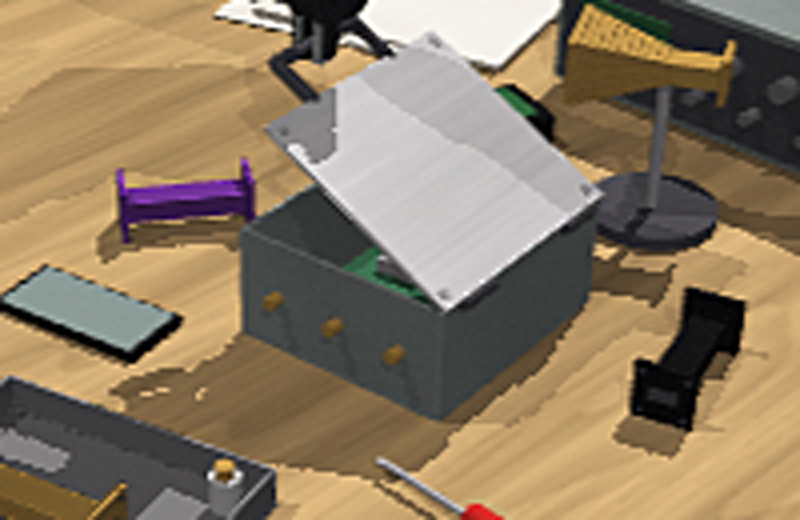

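The scene view shows the lid at about 30°, held by the bar, with the green board visible inside and the waveguide and attenuator in the tray. The force is radial, about 12 N towards the hinge, so I ease outwards.

Emit:
step_arm --rows '[[[0,-1,0],0],[[0,-2,0],0],[[0,-2,0],0],[[0,-2,0],0]]'

```text
time: 15.45
tool_pos: [465.2, 185.0, 215.9]
tcp_rot: [180.0, -0.0, 97.0]
ft_force: [-2.1, 1.4, -1.4]
finger_gap: 9.7
grip_force: 58.7
```

Emit:
step_arm --rows '[[[0,3.4,-5.5],0],[[0,6.9,-11],0],[[0,10.5,-16.3],0],[[0,14.2,-21.5],0],[[0,18,-26.6],0],[[0,22.1,-31.5],0],[[0,26.2,-36.3],0],[[0,30.5,-41],0],[[0,30.5,-41],0],[[0,30.5,-41],0]]'

```text
time: 16.45
tool_pos: [495.2, 188.6, 258.7]
tcp_rot: [-180.0, -0.0, 97.0]
ft_force: [-11.8, -0.2, 7.6]
finger_gap: 10.0
grip_force: 58.8
```

Emit:
step_arm --rows '[[[0,-0.5,-1.5],0],[[0,1.5,-3.5],0],[[0,3.5,-5.5],0],[[0,5.5,-8],0],[[0,5.5,-8],0],[[0,5.5,-8],0],[[0,5.5,-8],0]]'

```text
time: 17.15
tool_pos: [500.7, 189.3, 264.9]
tcp_rot: [-180.0, -0.0, 97.0]
ft_force: [-5.7, 1.3, 2.7]
finger_gap: 9.6
grip_force: 59.4
```

Run:
```python
from h import *; from bench import get_calibration, r, snapshot
c=get_calibration("scene"); im=snapshot("scene"); cv2.imwrite("pics/s4.png",cv2.resize(im[100:260,160:400],None,fx=3.33,fy=3.33,interpolation=cv2.INTER_CUBIC))
s=r.sense(); p=s["tool_pos"]; print(p,s["ft_force"],s["grip_force"],s["finger_gap"])
d=p-np.array([433.6,181.1,95.9]); b=np.hypot(d[0],d[1]); print("back,up",b,d[2],"angle from arc",np.degrees(np.arctan2(d[2]+3,242-b)), np.degrees(np.arcsin((d[2]+3)/242))-.7)
# predicted corners of the lid top at angles, in crop px
hx=np.array([.9929,.1193]); hy=np.array([-.1193,.9929]); H=np.array([433.4,181.4])+242*hx
for a in (40,45,50):
    t=np.radians(a); Q=[]
    for w in (-110,110):
        q=H-hx*(200*np.cos(t)-6*np.sin(t)*-1)+hy*w; Q.append([*(H-hx*(200*np.cos(t)-6*np.sin(t))+hy*w),100+200*np.sin(t)+6*np.cos(t)])
    print(a,((proj(c,Q)-[160,100])*3.33).round(0).tolist())
```

```text
[500.70615817 189.32022851 264.87963462] [-5.82664378  1.05908507  1.91327472] 59.367976784706116 9.625657293628315
back,up 67.60775563056181 168.97963461889705 angle from arc 44.60091990933824 44.588611408985116
40 [[373.0, 114.0], [515.0, 33.0]]
45 [[384.0, 105.0], [525.0, 25.0]]
50 [[396.0, 98.0], [537.0, 17.0]]
```

View pics/s4.png

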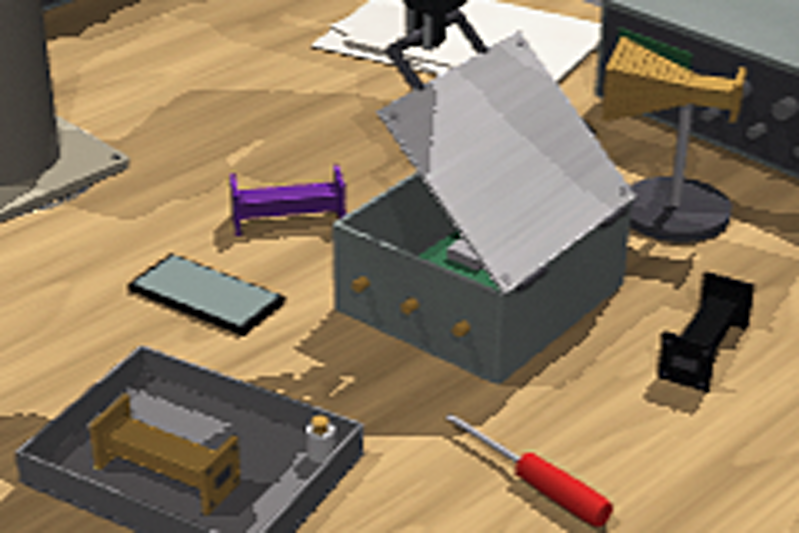

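Run:
```python
from h import *; from bench import get_calibration
from scipy.optimize import least_squares
c=get_calibration("scene"); im=cv2.imread("pics/s4.png")
g=cv2.imread("pics/scene0.png"); g=cv2.cvtColor(g,cv2.COLOR_BGR2GRAY)
hx=np.array([.9929,.1193]); hy=np.array([-.1193,.9929]); H=np.array([433.4,181.4])+242*hx
def pt(a,rad,w):
    t=np.radians(a); return [*(H-hx*(rad*np.cos(t)-6*np.sin(t))+hy*w),100+rad*np.sin(t)+6*np.cos(t)]
def cr(P): return ((proj(c,P)-[160,100])*3.33+1.2).round(0).tolist()
print("hinge corners @44 pred",cr([pt(44,0,-110),pt(44,0,110)]),"seen (505,290),(632,195)")
for a in (40,42,44,46): print(a,cr([pt(a,200,-110),pt(a,200,110)]))
# shut picture: lid corners predicted (s0 pixels in 800x600 view)
print("shut pred",(proj(c,[pt(0,200,-110),pt(0,200,110),pt(0,0,-110),pt(0,0,110)])/.64).round(0).tolist(),"seen front-right (409,260)?, (470,221), hinge (487,290),(546,244)")
z=cv2.imread("pics/scene0.png")[130:220,240:370]
a=cv2.imread("pics/s4.png")[0:330,320:660]
cv2.imwrite("pics/cmp.png",np.hstack([cv2.resize(a,(388,376)),cv2.resize(z,(412,376),interpolation=cv2.INTER_CUBIC)]))
```

```text
hinge corners @44 pred [[509.0, 294.0], [639.0, 196.0]] seen (505,290),(632,195)
40 [[375.0, 115.0], [516.0, 35.0]]
42 [[379.0, 111.0], [520.0, 31.0]]
44 [[383.0, 108.0], [524.0, 28.0]]
46 [[387.0, 105.0], [529.0, 24.0]]
shut pred [[406.0, 258.0], [470.0, 218.0], [486.0, 292.0], [548.0, 247.0]] seen front-right (409,260)?, (470,221), hinge (487,290),(546,244)
```

View pics/cmp.png

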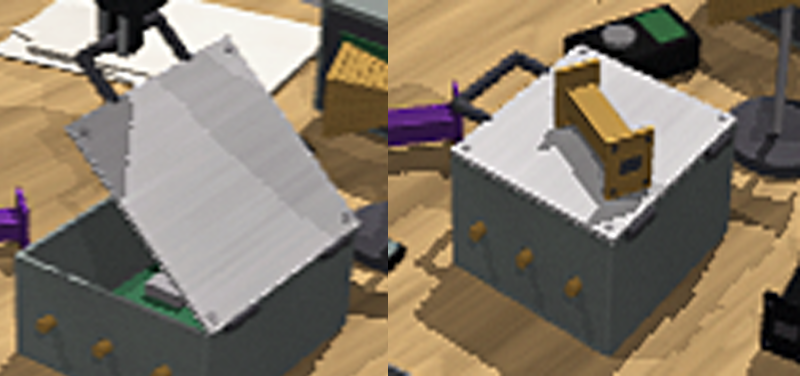

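The image gives about 43.5° and the arm's kinematics about 44.6°. I raise it by roughly one more degree and ease the radial load.

Emit:
step_arm --rows '[[[0,0.5,-1.5],0],[[0,1.8,-2.8],0],[[0,3,-4.2],0],[[0,3,-4.2],0],[[0,3,-4.2],0],[[0,3,-4.2],0],[[0,3,-4.2],0]]'

```text
time: 17.9
tool_pos: [504.0, 189.7, 268.4]
tcp_rot: [180.0, -0.0, 97.0]
ft_force: [3.7, 4.4, -8.2]
finger_gap: 9.7
grip_force: 58.4
```

Emit:
step_arm --rows '[[[0,0,0],0],[[0,0,0],0],[[0,0,0],0],[[0,0,0],0],[[0,0,0],0]]'

```text
time: 18.4
tool_pos: [504.0, 189.7, 268.4]
tcp_rot: [180.0, -0.0, 97.0]
ft_force: [3.4, 3.8, -8.5]
finger_gap: 9.5
grip_force: 58.4
```

```bash
python3 -c "
from bench import r
print(r.hand_in())"
```

```text
the job is handed in; nothing more can be done
None
```

The brass waveguide lies flat in the grey tray, and the arm is holding the lid open by its pull bar at about 45° (my estimates ran from 44.7° to 45.7°); I handed the job in at 18.4 s without touching anything else.

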